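# Snap a cartridge plug home in the bench sealing press

## Task

Stand the white reagent cartridge upright in the blue nest of the sealing press, its plug side towards the brass striker pin. Then squeeze the press's two red handles together, evenly and gently from both sides, until the plug's resistance peaks and gives and it has snapped home; never load either handle with more than 18 N. Let the handles spring open and leave the sealed cartridge in the nest, without disturbing the other things on the bench.

Things in the scene. Friction and masses are not known exactly. Their poses are not given: they have to be found in the camera images.
- press: Bench sealing press, fixed, like a nutcracker lying flat. Grey base 150 x 110 mm, 12 mm high. Origin on the bench below the middle of the nest; +x points to the two pivots (x = 60 mm, y = +-16 mm), the red handles reach to -x, +y is the side of the lever with the brass striker pin, z up. Levers at z 34 to 50 mm, out to |y| = 44 mm beside the nest when open.
- nest (a point): Where the cartridge's underside middle goes: on the nest's floor, 12 mm above the bench, axes as the press (cartridge's +y, the plug side, to the striker). Blue pocket with walls 10 mm high (flared edges to 20 mm on three sides); play round the 26 x 28 mm cartridge 1.7 mm in x, 2 mm to -y and 9 mm to +y, so that it can slide towards the striker when squeezed.
- lever_left: Steel lever on the press's +y side with the brass striker pin (7 mm thick; an adjusting screw sets how far it sticks out, within 7 mm, unknown). Turns about the vertical axis at its pivot. The levers are geared to turn in by equal angles: a grip not centred between them makes one pad carry the load of both. A weak spring (1 to 2.5 N at each grip) opens them. Origin on the pivot, 34 mm above the bench.
- lever_right: Steel lever on the press's -y side, with a black rubber pad facing the nest; mirror image of the left. Origin on its pivot, 34 mm above the bench.
- grip_left (a point): Grip point in the middle of the left red handle bar, 140 mm from the pivots along the press's -x, 42 mm above the bench. Bar 10 mm wide, 16 mm high (z 34 to 50 mm), about 55 mm long. Open, the two grip points are 58.5 mm apart (68.5 mm over the outsides).
- grip_right (a point): Grip point of the right red handle, mirror of the left. Squeezing, the grips come about 15 to 40 mm nearer to each other (in all) until the snap, depending on the striker; first only the spring resists. Shared evenly, the load on each handle climbs to about 9 to 12 N, then suddenly drops to a few N. Over 18 N on either handle overloads the press.
- cartridge: White reagent cartridge, 26 (x) x 28 (y) x 84 mm (z), about 110 g, loose, upright on the bench. Origin at the middle of its underside. +y is the plug side: a 12 mm square bore, 30 mm above the underside, with the blue plug recessed in it so that only a pin can push it; blue stripe on the top edge and blue patch on this side. Upper 40 mm plain, good to grip across x or y.
- port (a point): Mouth of the bore, in the plane of the cartridge's +y face, 30 mm above its underside.
- plug (a joint): How far the plug has been pushed into the bore: 0 as delivered (1 mm below the face), 0.005 m fully home. Pushing gets harder at first, peaks (about 24 N on the plug), and from 4.3 mm on it snaps the rest of the way by itself and stays; let go earlier, it springs back.
- specimen_cup: Bystander: loose white specimen cup with red lid, 54 mm across, 62 mm high, origin at its underside. Leave it alone.
- reagent_bottle: Bystander: loose amber reagent bottle, 48 mm across, 98 mm high, origin at its underside. Leave it alone.
- tube_rack: Bystander: loose grey tube rack with capped tubes, 160 x 50 x 82 mm, origin at its underside. Leave it alone.
Not all that is in view belongs to the job. Leave any purple look-alike of the cartridge alone.

How it is judged (in metres and radians):
On the way, in this order (a step that is already met when the one before it is completed fails the run):
1. the cartridge stands seated in the nest, plug side to the striker, let go, plug not pressed yet (horizontal distance between cartridge and nest below 0.005 m and z of cartridge in the frame of nest below 0.003 m and angle between cartridge's own z axis and vertical below 0.06 rad and y of port in the frame of nest above 0.009 m and contact force between the fingers and cartridge below 0.3 N and value of joint plug below 0.0015 m), for 0.2 s.
2. the plug is snapped home by squeezing the handles while the cartridge stands in the nest (value of joint plug above 0.0045 m and horizontal distance between cartridge and nest below 0.011 m and distance between grip_left and grip_right below 0.048 m), for 0.1 s.
At the end, for the whole second after the job is handed in: The plug is home (pushed in more than 4.5 mm of 5), the cartridge stands upright and at rest on the nest's floor (within 11 mm of its place, 3 mm of its height and 0.06 rad of upright) with its plug side to the striker, and the handles have sprung open again (grip points more than 54 mm apart) (value of joint plug above 0.0045 m and horizontal distance between cartridge and nest below 0.011 m and z of cartridge in the frame of nest below 0.003 m and angle between cartridge's own z axis and vertical below 0.06 rad and y of port in the frame of nest above 0.008 m and distance between grip_left and grip_right above 0.054 m and linear speed of cartridge below 0.02 m/s); the robot touches nothing.
It fails at once if a handle is loaded with more than 18 N (contact force between any of the arm, the fingers and lever_left above 18 N or contact force between any of the arm, the fingers and lever_right above 18 N).
It fails at once if the plug is pushed while the cartridge is out of the nest (value of joint plug above 0.002 m and horizontal distance between cartridge and nest above 0.015 m).
It fails at once if the cartridge is tipped over (angle between cartridge's own z axis and vertical above 0.6 rad).
It fails at once if a bystander is moved by more than 20 mm or tipped (distance of any of specimen_cup, reagent_bottle, tube_rack from where it was at the start of the episode above 0.02 m or angle between any of specimen_cup, reagent_bottle's own z axis and vertical above 0.3 rad).
It also fails if it takes over 64 s, if anything falls off the work surface, if the arm or the gripper's body presses on something with over 40 N, if the wrist force passes 120 N, or if a joint passes its speed limit or range.

## Robot

A 6-joint arm with a two-finger parallel gripper is mounted at the origin on the work surface. World frame = base frame: x ahead of the robot, y to its left, z up, the work surface at z = 0. Lengths are in mm, angles in rad, forces in N, time in s.
With the tool pointing down it reaches from about 325 to 900 mm from the base axis. Payload 6.1 kg.
Tool frame: the origin (TCP) lies between the finger pads; the fingertips stand 19 mm ahead of it and the grasp point (between the pads) is the TCP; z points along the fingers, y is the line along which they close (so a half turn about z gives the same grasp; the last joint's range is limited). The gripper opens to 87 mm and grips with 3 to 60 N. Pads are 19 mm wide; open, the fingers measure 117 mm over their backs; the gripper's body (75 mm by 190 mm) begins 51 mm behind the grasp point.
Start: joints at [-1.357, 0.22, 1.526, -0, 1.395, -0.126], TCP at [208.304, -589.258, 220.638] pointing down, gripper open.
Joint ranges: [-2.98, 2.98], [-0.91, 2.08], [0.09, 2.57], [-1.24, 4.39], [0.2, 2.65], [-2.68, 2.68]. Speed limits (rad/s): [2.57, 2.57, 3.01, 3.14, 3.14, 3.14].

## Interface

Orientations are given as a unit quaternion [x, y, z, w].
In Python, from plant import arm, imaging gives the robot as it stands. The module is installed in compiled form; this text tells all that it offers.
- The arm moves only by the tool move_arm, never from a script. Its argument "deltas" is a list of rows, each an object of numbers: "x", "y", "z": the shift along the tool's x, y, z in mm; "ax", "ay", "az": the turn, a rotation vector about the tool's x, y, z in rad; "gripper": the closure, from 0 (fully open) to 1 (shut). In form: [{"x": .., "y": .., "z": .., "ax": .., "ay": .., "az": .., "gripper": ..}, ...]. A call has 1 to 12 rows; each row is the pose to reach, as a shift and turn from the pose commanded when the call began, along the tool's axes at that moment; what a row does not reach only later rows make up. A row lasts 1/10 s, in which the tool goes at most 50 mm and 8.59 degrees, less where a joint would pass 70% of its speed; a pose out of reach is approached as far as the arm can. A call with a gripper value outside its range is refused whole. The fingers move at their own pace and stop on an object; "squeeze" is the grip in N (left out, the last holds). Time passes only in rows, so rows that repeat a pose let the fingers close. It gives the time, the measured TCP pose, the force, the opening and the grip force at its end, in the units of the state.
- arm.get_obs(): the state, without advancing time (a new reading comes with each control period).
- imaging.grab_frame(name): name is "scene" or "side" or "wrist"; returns a dict with "frame" (420x560x3 uint8, red, green, blue), "depth" (420x560 float32, mm along the optical axis (not along the pixel's ray), 0 where there is no reading), "mtx" (3x3 intrinsics, pixels), "dist" ([k1, k2, p1, p2, k3] as OpenCV has them; the pictures are not rectified), "R" (3x3) and "t" (3): a world point X has camera coordinates R X + t; the wrist camera has in their place "tool_from_camera" (4x4, takes a point from camera to tool coordinates, whose origin is the TCP and whose axes are the flange's). Camera axes: x right, y down, z forward; pixel columns grow to the right and rows downward; lengths in mm; the calibration is good to about 2 mm. A picture is of the moment at which its call begins: read the wrist's pose just before it.
- arm.sign_off(): hands the job in; it is judged then, once.
The state is a dict: "t": time; "qpos": joint angles; "joint_velocities": joint speeds; "tau": joint torques, N m; "ee_pos": TCP position; "orientation": TCP orientation; "wrist_force": force on the tool from outside, world axes, zero at the start; "torque": the same for the moment, N m; "opening": finger opening in mm; "grip_force": force on a finger pad.
Only numpy, scipy, OpenCV 4.12 (cv2) and the standard library are available. Lean on these libraries where they do the work, as an engineer would, in place of code of your own. Each camera call takes 0.05 s, during which the arm holds its last target. There are 200 camera calls.

## Working session

There is one attempt and no reset: what is moved stays moved. The work goes in short steps, Python scripts to look and compute and a tool call to move; the robot and the scene stay as the last step left them, time stands still between calls to the robot, and variables do not carry over. Pictures are saved under pics/ and viewed, at most 10 in all, crops included, and the job is handed in when it is done.

Besides the shell and the picture viewer there is one more tool, called after "Request:" by a JSON object that holds its "method" and its "body", one argument or row to a line. move_arm: Moves the arm, as the interface text tells. Its arguments: {"type":"object","properties":{"deltas":{"type":"array"},"squeeze":{"type":"number"}},"required":["deltas"]}

```bash
mkdir -p pics; cat > h.py <<'E'
import numpy as np, cv2, pickle
from plant import arm, imaging
from scipy.spatial.transform import Rotation as Rn
def grab(n):
    o=arm.get_obs(); f=imaging.grab_frame(n); f=dict(f)
    if n=="wrist":
        T=np.eye(4);T[:3,:3]=Rn.from_quat(o["orientation"]).as_matrix();T[:3,3]=o["ee_pos"]
        f["W"]=T@f["tool_from_camera"]
    else:
        W=np.eye(4);R=np.array(f["R"]);W[:3,:3]=R.T;W[:3,3]=-R.T@np.array(f["t"]);f["W"]=W
    return f
def world(f,uv,d=None):
    uv=np.array(uv,float).reshape(-1,2)
    n=cv2.undistortPoints(uv[:,None],np.array(f["mtx"]),np.array(f["dist"]))[:,0]
    if d is None: d=f["depth"][uv[:,1].astype(int),uv[:,0].astype(int)]
    P=np.c_[n*np.array(d)[:,None],d]
    return P@f["W"][:3,:3].T+f["W"][:3,3]
def cloud(f):
    v,u=np.mgrid[0:420,0:560]; return world(f,np.c_[u.ravel(),v.ravel()]).reshape(420,560,3)
def onplane(f,uv,z):
    uv=np.array(uv,float).reshape(-1,2)
    a=world(f,uv,np.ones(len(uv))); c=f["W"][:3,3]; r=a-c
    return c+r*((z-c[2])/r[:,2])[:,None]
def save(f,n): cv2.imwrite("pics/"+n,f["frame"][:,:,::-1])
E
python3 - <<'E'
from h import *
print(arm.get_obs())
F={n:grab(n) for n in("scene","side")}
pickle.dump(F,open("f0.pkl","wb"))
for n in F: save(F[n],n+"0.png"); print(n,F[n]["W"].round(2).tolist())
E
```

```text
{'t': 0.0, 'qpos': array([-1.35708451e+00,  2.21222986e-01,  1.52762255e+00,  2.00488343e-06,
        1.39467988e+00, -1.26118946e-01]), 'joint_velocities': array([ 0.00100871,  0.00152085, -0.00149208,  0.00011137,  0.0013199 ,
       -0.00045647]), 'tau': array([ 3.42904150e-04, -4.94608390e+01, -3.87380791e+01,  6.99894852e-02,
        5.73433167e-02, -1.51254922e-04]), 'ee_pos': array([ 208.18230395, -588.64779826,  219.53314332]), 'orientation': array([ 9.85598649e-01,  1.69098697e-01, -4.13247216e-05, -9.65498130e-04]), 'wrist_force': array([-0.64849622, -0.10143697, -0.09385659]), 'torque': array([ 0.03050205,  0.0072208 , -0.02406185]), 'grip_force': 0.0, 'opening': 86.94863147412543}
scene [[-0.76, 0.36, -0.55, 1121.82], [0.66, 0.44, -0.62, 685.73], [0.01, -0.82, -0.57, 654.14], [0.0, 0.0, 0.0, 1.0]]
side [[-1.0, -0.06, 0.05, 512.26], [-0.08, 0.63, -0.77, 776.48], [0.01, -0.77, -0.63, 680.56], [0.0, 0.0, 0.0, 1.0]]
```

View pics/scene0.png

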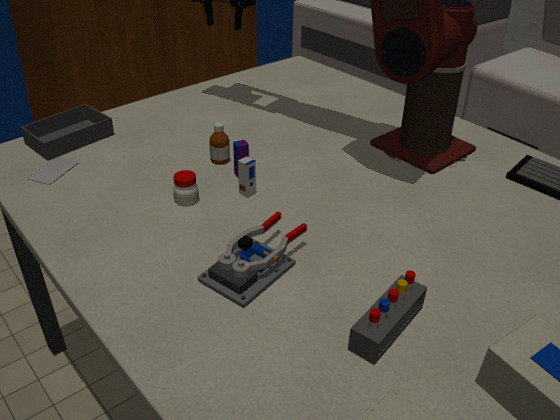

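View pics/side0.png

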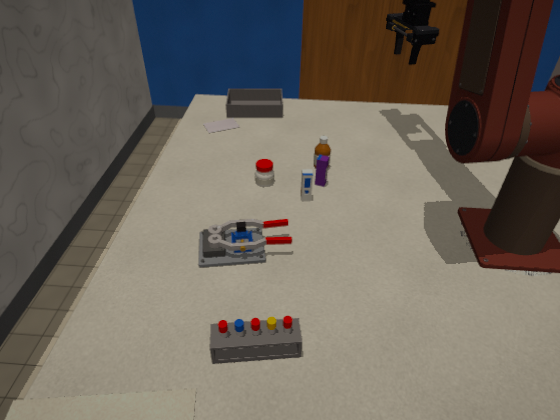

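The scene view shows the cartridge at about (247,177), the purple decoy behind it at (240,157), the cup at (186,188), the bottle at (220,145), and the press at (250,262) with its red handles at (270,222) and (297,233). The side view has the cartridge at (307,184) and the red handles at (276,223) and (279,240). Next I'll get coarse positions.

```bash
python3 - <<'E'
from h import *
F=pickle.load(open("f0.pkl","rb"))
for n in F:
    f=F[n]; C=cloud(f); h=cv2.cvtColor(f["frame"],cv2.COLOR_RGB2HSV); H,S,V=h[...,0].astype(int),h[...,1],h[...,2]
    x,y,z=C[...,0],C[...,1],C[...,2]
    ok=(f["depth"]>0)&(z>8)&(z<130)&(x>330)&(x<900)&(abs(y)<500)
    k,L,st,ce=cv2.connectedComponentsWithStats(ok.astype(np.uint8))
    for i in range(1,k):
        if st[i,4]>60:
            p=C[L==i]; print(n,st[i,:4],p.min(0).round(),p.max(0).round(),np.median(p,0).round())
    red=ok&((H<8)|(H>172))&(S>150)&(z>25)&(z<65)
    k,L,st,ce=cv2.connectedComponentsWithStats(red.astype(np.uint8))
    for i in range(1,k):
        if st[i,4]>20:
            p=C[L==i]; print(' red',ce[i].round(),p.mean(0).round(1),p.min(0).round(),p.max(0).round())
    blue=ok&(H>95)&(H<125)&(S>140)
    k,L,st,ce=cv2.connectedComponentsWithStats(blue.astype(np.uint8))
    for i in range(1,k):
        if st[i,4]>5: print(' blue',st[i,4],ce[i].round(),C[L==i].mean(0).round(1))
E
```

```text
scene [209 122  21  41] [ 436. -294.    8.] [ 482. -250.  101.] [ 465. -263.   52.]
scene [233 140  23  55] [ 442. -206.    8.] [514. -98.  87.] [ 494. -117.   61.]
scene [173 170  26  34] [ 593. -208.    8.] [ 645. -151.   65.] [ 625. -166.   41.]
scene [197 212 110  93] [526.  35.   8.] [748. 163.  61.] [665. 110.  33.]
scene [348 270  79  93] [494. 312.   8.] [661. 389.  84.] [601. 360.  50.]
 red [184. 178.] [ 619.8 -174.5   59.4] [ 594. -204.   45.] [ 641. -154.   65.]
 red [271. 221.] [567.3  48.3  47.1] [539.  35.  38.] [594.  58.  53.]
 red [296. 232.] [555.2 105.5  47. ] [526.  94.  37.] [582. 113.  53.]
 blue 22 [237. 144.] [ 467.  -189.6   84.5]
 blue 31 [235. 153.] [ 470.6 -192.2   61.4]
 blue 20 [250. 162.] [ 495.4 -105.8   84.1]
 blue 55 [251. 172.] [ 496.7 -101.5   60.8]
 blue 7 [251. 184.] [ 496.8 -102.9   30.7]
 blue 267 [253. 251.] [636.8  78.1  25.8]
 blue 11 [261. 270.] [653.4 120.3  17.7]
 blue 125 [384. 305.] [606.1 356.3  77.5]
side [313 136  18  49] [ 434. -289.    8.] [ 482. -170.   98.] [ 461. -196.   61.]
side [254 159  20  26] [ 592. -205.    8.] [ 646. -152.   64.] [ 617. -165.   42.]
side [300 169  13  30] [ 485. -134.    8.] [514. -98.  85.] [ 500. -104.   56.]
side [198 219  94  46] [527.  29.   8.] [750. 161.  59.] [651. 108.  33.]
side [209 316  93  46] [495. 310.   8.] [660. 388.  84.] [577. 359.  49.]
 red [264. 165.] [ 616.7 -175.1   58.6] [ 595. -205.   47.] [ 640. -157.   64.]
 red [275. 223.] [567.3  46.8  44.7] [540.  35.  35.] [596.  57.  51.]
 red [278. 240.] [555.2 104.1  45.1] [527.  95.  34.] [583. 111.  53.]
 blue 15 [319. 157.] [ 467.6 -192.6   82.9]
 blue 9 [307. 174.] [ 498.7 -107.    83.2]
 blue 43 [307. 182.] [ 497.1 -102.9   60.6]
 blue 163 [241. 235.] [643.8  74.6  24.5]
 blue 8 [237. 251.] [648.1 118.2  15.5]
 blue 8 [247. 250.] [624.9 113.1  14.9]
 blue 96 [239. 325.] [604.2 356.   76.9]
```

Request:
{"method": "move_arm", "body": {
  "deltas": [
    {"x": 432, "y": -349, "z": -60, "az": -1.23, "gripper": 0},
    {"x": 432, "y": -349, "z": -60, "az": -1.23, "gripper": 0},
    {"x": 432, "y": -349, "z": -60, "az": -1.23, "gripper": 0},
    {"x": 432, "y": -349, "z": -60, "az": -1.23, "gripper": 0},
    {"x": 432, "y": -349, "z": -60, "az": -1.23, "gripper": 0},
    {"x": 432, "y": -349, "z": -60, "az": -1.23, "gripper": 0},
    {"x": 432, "y": -349, "z": -60, "az": -1.23, "gripper": 0},
    {"x": 432, "y": -349, "z": -60, "az": -1.23, "gripper": 0},
    {"x": 432, "y": -349, "z": -60, "az": -1.23, "gripper": 0},
    {"x": 432, "y": -349, "z": -60, "az": -1.23, "gripper": 0},
    {"x": 432, "y": -349, "z": -60, "az": -1.23, "gripper": 0},
    {"x": 432, "y": -349, "z": -60, "az": -1.23, "gripper": 0}
  ]
}}

```text
schema error: expected keys x, y, z, ax, ay, az, gripper
```

```bash
python3 - <<'E'
from h import *
o=arm.get_obs();print(o["ee_pos"],o["orientation"],o["qpos"])
f=grab("wrist");pickle.dump(f,open("w1.pkl","wb"));save(f,"w1.png")
print(f["tool_from_camera"],f["mtx"])
C=cloud(f);x,y,z=C[...,0],C[...,1],C[...,2]
m=(f["depth"]>0)&(z>78)&(z<92)&(abs(x-499)<30)&(abs(y+116)<30)
p=C[m];print(m.sum(),p.min(0),p.max(0),p.mean(0));print(cv2.minAreaRect(p[:,:2].astype(np.float32)))
E
```

```text
[ 208.1650851  -588.72739552  219.63320493] [ 9.85603056e-01  1.69073558e-01 -4.44194336e-05 -8.64138736e-04] [-1.35713053e+00  2.21159130e-01  1.52750817e+00 -1.33268420e-05
  1.39465586e+00 -1.26111221e-01]
[[ 3.11263764e-04 -9.60081270e-01 -2.79721037e-01  7.59779660e+01]
 [ 9.99998841e-01  7.15670821e-04 -1.34361989e-03  1.77164219e-01]
 [ 1.49017247e-03 -2.79720294e-01  9.60080380e-01 -1.64777568e+02]
 [ 0.00000000e+00  0.00000000e+00  0.00000000e+00  1.00000000e+00]] [[301.68596517   0.         279.39352497]
 [  0.         301.68596517 209.74814486]
 [  0.           0.           1.        ]]Traceback (most recent call last):
  File "<stdin>", line 7, in <module>
    return umr_minimum(a, axis, None, out, keepdims, initial, where)
ValueError: zero-size array to reduction operation minimum which has no identity
```

View pics/w1.png

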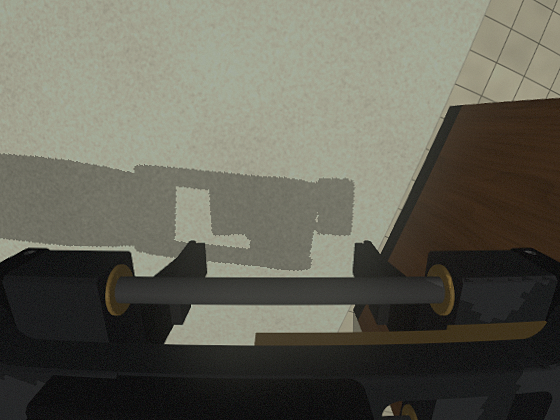

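The wrist picture shows only bare bench and the gripper in rows 240 and below, because the move was refused for missing row keys. I'll resend it with all of them.

Request:
{"method": "move_arm", "body": {
  "deltas": [
    {"x": 398, "y": -254, "z": -60, "ax": 0, "ay": 0, "az": -1.23, "gripper": 0},
    {"x": 398, "y": -254, "z": -60, "ax": 0, "ay": 0, "az": -1.23, "gripper": 0},
    {"x": 398, "y": -254, "z": -60, "ax": 0, "ay": 0, "az": -1.23, "gripper": 0},
    {"x": 398, "y": -254, "z": -60, "ax": 0, "ay": 0, "az": -1.23, "gripper": 0},
    {"x": 398, "y": -254, "z": -60, "ax": 0, "ay": 0, "az": -1.23, "gripper": 0},
    {"x": 398, "y": -254, "z": -60, "ax": 0, "ay": 0, "az": -1.23, "gripper": 0},
    {"x": 398, "y": -254, "z": -60, "ax": 0, "ay": 0, "az": -1.23, "gripper": 0},
    {"x": 398, "y": -254, "z": -60, "ax": 0, "ay": 0, "az": -1.23, "gripper": 0},
    {"x": 398, "y": -254, "z": -60, "ax": 0, "ay": 0, "az": -1.23, "gripper": 0},
    {"x": 398, "y": -254, "z": -60, "ax": 0, "ay": 0, "az": -1.23, "gripper": 0},
    {"x": 398, "y": -254, "z": -60, "ax": 0, "ay": 0, "az": -1.23, "gripper": 0},
    {"x": 398, "y": -254, "z": -60, "ax": 0, "ay": 0, "az": -1.23, "gripper": 0}
  ]
}}

```text
t: 1.35
ee_pos: [498.8, -216.8, 280.3]
orientation: [0.707, 0.707, -0.0, -0.0]
wrist_force: [-0.0, -0.6, -0.1]
opening: 86.8
grip_force: 0.0
```

```bash
python3 - <<'E'
from h import *
o=arm.get_obs();print(o["ee_pos"],o["orientation"],o["qpos"])
f=grab("wrist");pickle.dump(f,open("w1.pkl","wb"));save(f,"w2.png")
C=cloud(f);x,y,z=C[...,0],C[...,1],C[...,2]
m=(f["depth"]>0)&(z>76)&(z<92)&(abs(x-499)<35)&(abs(y+116)<35)
p=C[m];print(m.sum(),p.min(0),p.max(0),p.mean(0));print(cv2.minAreaRect(p[:,:2].astype(np.float32)))
E
```

```text
[ 498.80388693 -216.79226137  280.29149119] [ 7.06904417e-01  7.07308956e-01 -3.44544482e-04 -2.59592328e-04] [-5.54665869e-01 -7.30589542e-03  1.66148844e+00 -5.54179658e-04
  1.48807298e+00 -5.55191998e-01]
590 [ 483.68980776 -131.80338866   77.38079682] [ 511.0719874  -102.19999168   87.11472997] [ 497.47051585 -116.87049788   84.74944446]
((497.5170593261719, -116.90707397460938), (26.265531539916992, 27.735227584838867), 6.545320510864258)
```

View pics/w2.png

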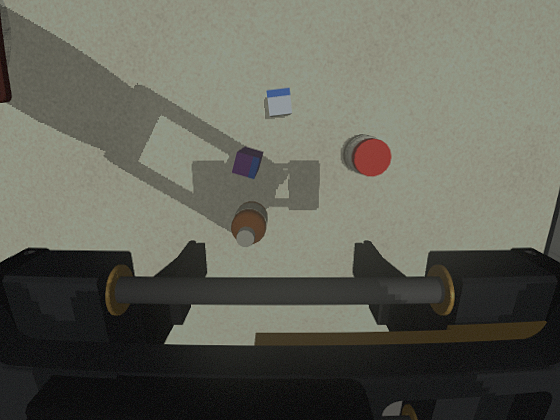

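The wrist view shows the cartridge top at (279,102) with its blue stripe towards world +y. The purple decoy is at (248,163), the bottle at (248,228) and the cup at (370,156). The cartridge is at (497.5, -116.9), yaw about +0.114. I'll approach and grasp across its x.

Request:
{"method": "move_arm", "body": {
  "deltas": [
    {"x": 50, "y": -1.3, "z": 0, "ax": 0, "ay": 0, "az": -0.114, "gripper": 0.2},
    {"x": 100, "y": -1.3, "z": 0, "ax": 0, "ay": 0, "az": -0.114, "gripper": 0.2},
    {"x": 100, "y": -1.3, "z": 40, "ax": 0, "ay": 0, "az": -0.114, "gripper": 0.2},
    {"x": 100, "y": -1.3, "z": 80, "ax": 0, "ay": 0, "az": -0.114, "gripper": 0.2},
    {"x": 100, "y": -1.3, "z": 110, "ax": 0, "ay": 0, "az": -0.114, "gripper": 0.2},
    {"x": 100, "y": -1.3, "z": 130, "ax": 0, "ay": 0, "az": -0.114, "gripper": 0.2},
    {"x": 100, "y": -1.3, "z": 140, "ax": 0, "ay": 0, "az": -0.114, "gripper": 0.2},
    {"x": 100, "y": -1.3, "z": 140, "ax": 0, "ay": 0, "az": -0.114, "gripper": 0.2}
  ]
}}

```text
t: 2.2
ee_pos: [496.2, -117.8, 139.1]
orientation: [0.667, 0.745, -0.001, -0.001]
wrist_force: [0.4, -0.2, 0.8]
opening: 70.1
grip_force: 0.0
```

Request:
{"method": "move_arm", "body": {
  "deltas": [
    {"x": 0.8, "y": 1.4, "z": 30, "ax": 0, "ay": 0, "az": 0, "gripper": 0.2},
    {"x": 0.8, "y": 1.4, "z": 55, "ax": 0, "ay": 0, "az": 0, "gripper": 0.2},
    {"x": 0.8, "y": 1.4, "z": 72, "ax": 0, "ay": 0, "az": 0, "gripper": 0.2},
    {"x": 0.8, "y": 1.4, "z": 72, "ax": 0, "ay": 0, "az": 0, "gripper": 0.2},
    {"x": 0.8, "y": 1.4, "z": 72, "ax": 0, "ay": 0, "az": 0, "gripper": 0.5},
    {"x": 0.8, "y": 1.4, "z": 72, "ax": 0, "ay": 0, "az": 0, "gripper": 0.8},
    {"x": 0.8, "y": 1.4, "z": 72, "ax": 0, "ay": 0, "az": 0, "gripper": 0.8},
    {"x": 0.8, "y": 1.4, "z": 72, "ax": 0, "ay": 0, "az": 0, "gripper": 0.8},
    {"x": 0.8, "y": 1.4, "z": 72, "ax": 0, "ay": 0, "az": 0, "gripper": 0.8}
  ],
  "squeeze": 15
}}

```text
t: 3.1
ee_pos: [499.4, -116.3, 69.3]
orientation: [0.666, 0.746, 0.0, 0.0]
wrist_force: [0.1, -0.2, 0.1]
opening: 37.2
grip_force: 0.0
```

Request:
{"method": "move_arm", "body": {
  "deltas": [
    {"x": 0, "y": -1, "z": 1, "ax": 0, "ay": 0, "az": 0, "gripper": 0.8},
    {"x": 0, "y": -1, "z": 1, "ax": 0, "ay": 0, "az": 0, "gripper": 0.8},
    {"x": 0, "y": -1, "z": 1, "ax": 0, "ay": 0, "az": 0, "gripper": 0.8},
    {"x": 0, "y": -1, "z": 1, "ax": 0, "ay": 0, "az": 0, "gripper": 0.8},
    {"x": 0, "y": -1, "z": 1, "ax": 0, "ay": 0, "az": 0, "gripper": 0.8}
  ]
}}

```text
t: 3.6
ee_pos: [497.9, -116.2, 67.6]
orientation: [0.666, 0.746, -0.0, -0.0]
wrist_force: [-1.3, -0.1, 0.7]
opening: 26.0
grip_force: 15.0
```

Request:
{"method": "move_arm", "body": {
  "deltas": [
    {"x": 0, "y": 0, "z": -30, "ax": 0, "ay": 0, "az": 0, "gripper": 0.8},
    {"x": 0, "y": 0, "z": -70, "ax": 0, "ay": 0, "az": 0, "gripper": 0.8},
    {"x": 0, "y": 20, "z": -110, "ax": 0, "ay": 0, "az": -0.03, "gripper": 0.8},
    {"x": 20, "y": 50, "z": -140, "ax": 0, "ay": 0, "az": -0.06, "gripper": 0.8},
    {"x": 45, "y": 90, "z": -160, "ax": 0, "ay": 0, "az": -0.09, "gripper": 0.8},
    {"x": 65, "y": 130, "z": -160, "ax": 0, "ay": 0, "az": -0.09, "gripper": 0.8},
    {"x": 85, "y": 160, "z": -160, "ax": 0, "ay": 0, "az": -0.09, "gripper": 0.8},
    {"x": 91, "y": 172, "z": -160, "ax": 0, "ay": 0, "az": -0.09, "gripper": 0.8},
    {"x": 91, "y": 172, "z": -160, "ax": 0, "ay": 0, "az": -0.09, "gripper": 0.8},
    {"x": 91, "y": 172, "z": -160, "ax": 0, "ay": 0, "az": -0.09, "gripper": 0.8},
    {"x": 91, "y": 172, "z": -160, "ax": 0, "ay": 0, "az": -0.09, "gripper": 0.8}
  ]
}}

```text
t: 4.7
ee_pos: [657.8, -7.2, 227.3]
orientation: [0.632, 0.775, -0.0, -0.0]
wrist_force: [0.2, -0.3, -0.4]
opening: 26.1
grip_force: 15.0
```

```bash
python3 - <<'E'
from h import *
o=arm.get_obs();print(o["ee_pos"],o["orientation"],o["opening"])
f=grab("wrist");pickle.dump(f,open("w3.pkl","wb"));save(f,"w3.png")
C=cloud(f);x,y,z=C[...,0],C[...,1],C[...,2]
h=cv2.cvtColor(f["frame"],cv2.COLOR_RGB2HSV); H,S=h[...,0].astype(int),h[...,1]
ok=(f["depth"]>0)&(z>8)&(z<70)
for nm,m in(("red",((H<8)|(H>172))&(S>150)),("blue",(H>95)&(H<125)&(S>140))):
    k,L,st,ce=cv2.connectedComponentsWithStats((ok&m).astype(np.uint8))
    for i in range(1,k):
        if st[i,4]>15:
            p=C[L==i];r=cv2.minAreaRect(p[:,:2].astype(np.float32))
            print(nm,st[i],ce[i].round(),np.median(p,0).round(1),p[:,2].min().round(),p[:,2].max().round(),r)
E
```

```text
[657.81559808  -7.15533617 227.32194525] [ 6.32087472e-01  7.74896872e-01 -3.75192168e-04 -3.52510433e-04] 26.134438844473415
red [179  69  54  12 466] [205.  74.] [554.  101.2  50.7] 47.0 53.0 ((554.2132568359375, 101.5104751586914), (57.302066802978516, 9.515079498291016), 8.354116439819336)
red [182 125  54  12 381] [210. 130.] [568.6  44.9  50.7] 48.0 53.0 ((566.389404296875, 44.243896484375), (59.96092987060547, 9.108589172363281), 14.978379249572754)
blue [261  78   3  45  84] [262. 100.] [616.5  88.2  32.6] 31.0 34.0 ((617.1024780273438, 87.97773742675781), (2.3982417583465576, 47.922935485839844), 10.992722511291504)
blue [300  78   3  45  68] [301.  99.] [660.1  99.8  32.7] 30.0 34.0 ((660.6197509765625, 96.8447265625), (2.093082904815674, 47.742034912109375), 10.607137680053711)
blue [269  80   9   4  32] [273.  81.] [624.8 111.3  23. ] 21.0 24.0 ((624.9522094726562, 111.29875183105469), (9.209307670593262, 3.4320621490478516), 11.333030700683594)
blue [286  80  10   4  38] [290.  81.] [644.3 115.4  22.9] 22.0 25.0 ((644.6449584960938, 115.34880828857422), (10.375726699829102, 3.4966049194335938), 11.343743324279785)
blue [295  91   1  18  18] [295. 100.] [653.9  97.   23.1] 22.0 25.0 ((653.8692626953125, 97.03524017333984), (0.12448108196258545, 18.99826431274414), 12.164207458496094)
blue [105 303   6   7  18] [108. 306.] [ 469.2 -197.9   64. ] 55.0 69.0 ((469.8268737792969, -195.54620361328125), (13.551003456115723, 0.38065269589424133), 71.95108795166016)
```

View pics/w3.png

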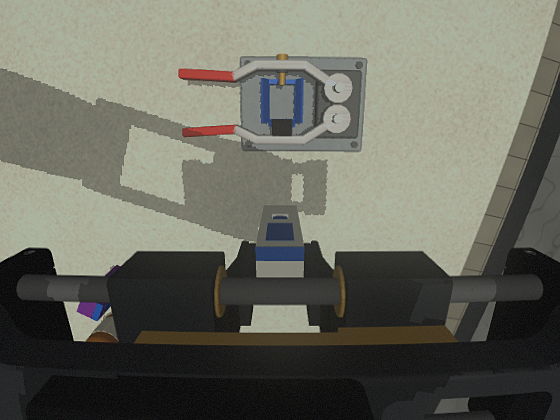

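The wrist view shows the nest at (283,102), the brass striker on top at (283,70), the handles at (205,74) and (210,130), and the held cartridge's plug face pointing that way. The press yaw is about 0.20 and the nest is at about (639.4, 88.9). Next I'll move above it.

Request:
{"method": "move_arm", "body": {
  "deltas": [
    {"x": 40, "y": 1.2, "z": 10, "ax": 0, "ay": 0, "az": 0, "gripper": 0.8},
    {"x": 75, "y": 1.2, "z": 30, "ax": 0, "ay": 0, "az": 0, "gripper": 0.8},
    {"x": 95, "y": 1.2, "z": 55, "ax": 0, "ay": 0, "az": 0, "gripper": 0.8},
    {"x": 100, "y": 1.2, "z": 80, "ax": 0, "ay": 0, "az": 0, "gripper": 0.8},
    {"x": 100, "y": 1.2, "z": 97, "ax": 0, "ay": 0, "az": 0, "gripper": 0.8},
    {"x": 100, "y": 1.2, "z": 97, "ax": 0, "ay": 0, "az": 0, "gripper": 0.8},
    {"x": 100, "y": 1.2, "z": 97, "ax": 0, "ay": 0, "az": 0, "gripper": 0.8},
    {"x": 100, "y": 1.2, "z": 97, "ax": 0, "ay": 0, "az": 0, "gripper": 0.8},
    {"x": 100, "y": 1.2, "z": 97, "ax": 0, "ay": 0, "az": 0, "gripper": 0.8},
    {"x": 100, "y": 1.2, "z": 97, "ax": 0, "ay": 0, "az": 0, "gripper": 0.8}
  ]
}}

```text
t: 5.75
ee_pos: [640.5, 91.4, 131.9]
orientation: [0.632, 0.775, 0.001, 0.001]
wrist_force: [-0.2, -0.1, -0.1]
opening: 26.4
grip_force: 15.0
```

```bash
python3 - <<'E'
from h import *
o=arm.get_obs();print(o["ee_pos"],o["orientation"],o["wrist_force"])
f=grab("scene");g=grab("side");pickle.dump((f,g),open("s4.pkl","wb"))
a=cv2.resize(f["frame"][180:310,190:320],(520,520),interpolation=2)
b=cv2.resize(g["frame"][150:280,180:310],(520,520),interpolation=2)
w=grab("wrist")
c=np.hstack([a,b]);c=cv2.resize(c,(800,400));cv2.imwrite("pics/s4.png",c[:,:,::-1])
E
```

```text
[640.45294827  91.36583896 131.90119942] [6.32015695e-01 7.74954975e-01 6.30257982e-04 7.42171793e-04] [-0.15097912 -0.08729458 -0.11741793]
```

View pics/s4.png

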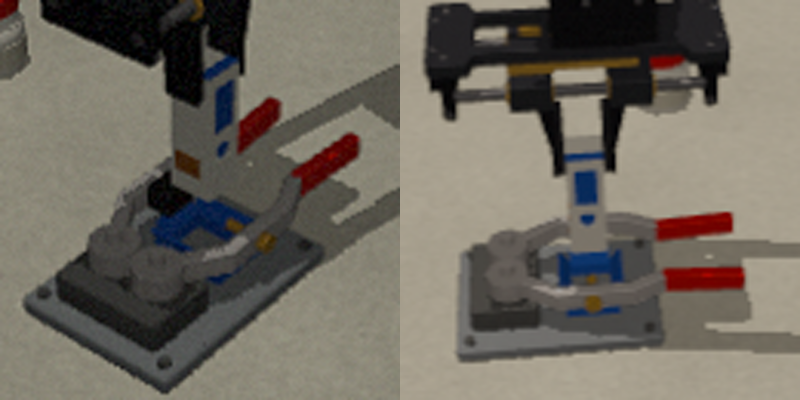

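The view shows the cartridge hanging upright right above the blue pocket with its plug side towards the brass striker. In the right panel the cartridge is at (585,200) and the pocket at (590,280). I'll correct slightly and descend.

Request:
{"method": "move_arm", "body": {
  "deltas": [
    {"x": -0.2, "y": -1.4, "z": 8, "ax": 0, "ay": 0, "az": 0, "gripper": 0.8},
    {"x": -0.2, "y": -1.4, "z": 16, "ax": 0, "ay": 0, "az": 0, "gripper": 0.8},
    {"x": -0.2, "y": -1.4, "z": 24, "ax": 0, "ay": 0, "az": 0, "gripper": 0.8},
    {"x": -0.2, "y": -1.4, "z": 24, "ax": 0, "ay": 0, "az": 0, "gripper": 0.8},
    {"x": -0.2, "y": -1.4, "z": 24, "ax": 0, "ay": 0, "az": 0, "gripper": 0.8},
    {"x": -0.2, "y": -1.4, "z": 24, "ax": 0, "ay": 0, "az": 0, "gripper": 0.8}
  ]
}}

```text
t: 6.5
ee_pos: [638.6, 91.3, 106.8]
orientation: [0.632, 0.775, 0.0, 0.0]
wrist_force: [0.5, 0.4, -0.4]
opening: 25.8
grip_force: 15.0
```

Request:
{"method": "move_arm", "body": {
  "deltas": [
    {"x": 0, "y": 0.3, "z": 5, "ax": 0, "ay": 0, "az": 0, "gripper": 0.8},
    {"x": 0, "y": 0.3, "z": 10, "ax": 0, "ay": 0, "az": 0, "gripper": 0.8},
    {"x": 0, "y": 0.3, "z": 15, "ax": 0, "ay": 0, "az": 0, "gripper": 0.8},
    {"x": 0, "y": 0.3, "z": 18, "ax": 0, "ay": 0, "az": 0, "gripper": 0.8},
    {"x": 0, "y": 0.3, "z": 21, "ax": 0, "ay": 0, "az": 0, "gripper": 0.8},
    {"x": 0, "y": 0.3, "z": 21, "ax": 0, "ay": 0, "az": 0, "gripper": 0.8},
    {"x": 0, "y": 0.3, "z": 21, "ax": 0, "ay": 0, "az": 0, "gripper": 0.8}
  ]
}}

```text
t: 7.2
ee_pos: [638.6, 91.3, 85.6]
orientation: [0.632, 0.775, -0.0, -0.0]
wrist_force: [0.1, -1.1, -1.7]
opening: 26.2
grip_force: 15.0
```

Request:
{"method": "move_arm", "body": {
  "deltas": [
    {"x": 0, "y": 0, "z": 2, "ax": 0, "ay": 0, "az": 0, "gripper": 0.8},
    {"x": 0, "y": 0, "z": 4, "ax": 0, "ay": 0, "az": 0, "gripper": 0.8},
    {"x": 0, "y": 0, "z": 5.5, "ax": 0, "ay": 0, "az": 0, "gripper": 0.8},
    {"x": 0, "y": 0, "z": 5.5, "ax": 0, "ay": 0, "az": 0, "gripper": 0.8},
    {"x": 0, "y": 0, "z": 5.5, "ax": 0, "ay": 0, "az": 0, "gripper": 0.8}
  ]
}}

```text
t: 7.7
ee_pos: [638.5, 91.3, 80.0]
orientation: [0.632, 0.775, -0.0, -0.0]
wrist_force: [0.0, -0.7, -0.7]
opening: 25.6
grip_force: 15.0
```

Request:
{"method": "move_arm", "body": {
  "deltas": [
    {"x": 0, "y": 0, "z": 0.6, "ax": 0, "ay": 0, "az": 0, "gripper": 0.8},
    {"x": 0, "y": 0, "z": 0.6, "ax": 0, "ay": 0, "az": 0, "gripper": 0.8},
    {"x": 0, "y": 0, "z": 0.6, "ax": 0, "ay": 0, "az": 0, "gripper": 0.66},
    {"x": 0, "y": 0, "z": 0.6, "ax": 0, "ay": 0, "az": 0, "gripper": 0.6},
    {"x": 0, "y": 0, "z": 0.6, "ax": 0, "ay": 0, "az": 0, "gripper": 0.5},
    {"x": 0, "y": 0, "z": 0.6, "ax": 0, "ay": 0, "az": 0, "gripper": 0.45},
    {"x": 0, "y": 0, "z": 0.6, "ax": 0, "ay": 0, "az": 0, "gripper": 0.45},
    {"x": 0, "y": 0, "z": -20, "ax": 0, "ay": 0, "az": 0, "gripper": 0.45},
    {"x": 0, "y": 0, "z": -50, "ax": 0, "ay": 0, "az": 0, "gripper": 0.45},
    {"x": -30, "y": 0, "z": -90, "ax": 0, "ay": 0, "az": 0, "gripper": 0.3},
    {"x": -70, "y": 0, "z": -120, "ax": 0, "ay": 0, "az": 0, "gripper": 0.2},
    {"x": -100, "y": 0, "z": -120, "ax": 0, "ay": 0, "az": 0, "gripper": 0}
  ]
}}

```text
t: 8.9
ee_pos: [662.4, -8.6, 207.2]
orientation: [0.632, 0.775, 0.003, 0.005]
wrist_force: [0.7, -0.8, 0.7]
opening: 64.4
grip_force: 0.0
```

```bash
python3 - <<'E'
from h import *
o=arm.get_obs();print(o["ee_pos"],o["orientation"])
f=grab("wrist");pickle.dump(f,open("w5.pkl","wb"));save(f,"w5.png")
C=cloud(f);x,y,z=C[...,0],C[...,1],C[...,2]
m=(f["depth"]>0)&(z>88)&(z<106)&(abs(x-639)<35)&(abs(y-89)<35)
p=C[m];print(m.sum(),np.median(p,0),cv2.minAreaRect(p[:,:2].astype(np.float32)))
h=cv2.cvtColor(f["frame"],cv2.COLOR_RGB2HSV); H,S=h[...,0].astype(int),h[...,1]
ok=(f["depth"]>0)&(z>8)&(z<70)
for nm,m in(("red",((H<8)|(H>172))&(S>150)),("blue",(H>95)&(H<125)&(S>140))):
    k,L,st,ce=cv2.connectedComponentsWithStats((ok&m).astype(np.uint8))
    for i in range(1,k):
        if st[i,4]>15:
            p=C[L==i];r=cv2.minAreaRect(p[:,:2].astype(np.float32))
            print(nm,st[i,4],ce[i].round(),np.median(p,0).round(1),r)
E
```

```text
[662.36914507  -8.57268731 207.19677781] [0.63165272 0.77523249 0.00263626 0.00474146]
1080 [638.36237137  90.49599814  96.78848498] ((638.3777465820312, 90.44882202148438), (26.230871200561523, 27.839292526245117), 11.459613800048828)
red 221 [195.  73.] [555.4  97.   49.8] ((554.722900390625, 97.33675384521484), (56.23356246948242, 2.917090892791748), 7.981172561645508)
red 135 [200. 131.] [569.7  41.4  50.6] ((565.7040405273438, 40.365787506103516), (54.67835998535156, 3.269005537033081), 14.15158748626709)
red 653 [216. 324.] [ 619.8 -179.4   62.3] ((619.6456909179688, -184.44699096679688), (48.07813262939453, 35.1597785949707), 60.825958251953125)
blue 70 [255.  99.] [617.1  85.7  32.2] ((617.5437622070312, 84.06155395507812), (2.421420097351074, 39.91508483886719), 10.93640422821045)
blue 76 [297. 100.] [661.2  92.3  32.5] ((661.1505126953125, 92.53893280029297), (1.339137077331543, 41.03025436401367), 12.2532320022583)
```

View pics/w5.png

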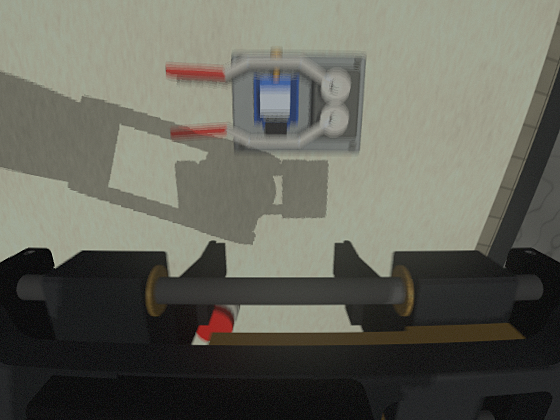

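The wrist view, slightly blurred, shows the cartridge standing in the nest at (275,98). Its top is at about z 96.8, so it is seated, with the striker behind it and the handles still open. Next I'll turn the gripper to straddle the handles and look from symmetric alignment.

Request:
{"method": "move_arm", "body": {
  "deltas": [
    {"x": 20, "y": -40, "z": 0, "ax": 0, "ay": 0, "az": 0.15, "gripper": 0},
    {"x": 45, "y": -80, "z": 0, "ax": 0, "ay": 0, "az": 0.3, "gripper": 0},
    {"x": 70, "y": -120, "z": 10, "ax": 0, "ay": 0, "az": 0.45, "gripper": 0},
    {"x": 90, "y": -160, "z": 30, "ax": 0, "ay": 0, "az": 0.6, "gripper": 0},
    {"x": 98, "y": -181, "z": 40, "ax": 0, "ay": 0, "az": 0.75, "gripper": 0},
    {"x": 98, "y": -181, "z": 40, "ax": 0, "ay": 0, "az": 0.9, "gripper": 0},
    {"x": 98, "y": -181, "z": 40, "ax": 0, "ay": 0, "az": 1.05, "gripper": 0},
    {"x": 98, "y": -181, "z": 40, "ax": 0, "ay": 0, "az": 1.2, "gripper": 0},
    {"x": 98, "y": -181, "z": 40, "ax": 0, "ay": 0, "az": 1.35, "gripper": 0},
    {"x": 98, "y": -181, "z": 40, "ax": 0, "ay": 0, "az": 1.5, "gripper": 0},
    {"x": 98, "y": -181, "z": 40, "ax": 0, "ay": 0, "az": 1.571, "gripper": 0},
    {"x": 98, "y": -181, "z": 40, "ax": 0, "ay": 0, "az": 1.571, "gripper": 0}
  ]
}}

```text
t: 10.15
ee_pos: [461.5, 53.0, 160.0]
orientation: [0.995, 0.101, -0.0, -0.0]
wrist_force: [-0.2, -0.2, -0.2]
opening: 87.0
grip_force: 0.0
```

Request:
{"method": "move_arm", "body": {
  "deltas": [
    {"x": 0, "y": 0, "z": 0, "ax": 0, "ay": 0, "az": 0, "gripper": 0},
    {"x": 0, "y": 0, "z": 0, "ax": 0, "ay": 0, "az": 0, "gripper": 0},
    {"x": 0, "y": 0, "z": 0, "ax": 0, "ay": 0, "az": 0, "gripper": 0}
  ]
}}

```text
t: 10.45
ee_pos: [461.7, 52.9, 160.1]
orientation: [0.995, 0.102, -0.0, -0.0]
wrist_force: [0.7, -0.7, 0.5]
opening: 87.0
grip_force: 0.0
```

```bash
python3 - <<'E'
from h import *
o=arm.get_obs();print(o["ee_pos"],o["orientation"],o["qpos"][5],o["wrist_force"])
f=grab("wrist");pickle.dump(f,open("w6.pkl","wb"));save(f,"w6.png")
C=cloud(f);x,y,z=C[...,0],C[...,1],C[...,2]
T=np.array(f["tool_from_camera"])
R=Rn.from_quat(o["orientation"]).as_matrix()
h=cv2.cvtColor(f["frame"],cv2.COLOR_RGB2HSV); H,S=h[...,0].astype(int),h[...,1]
m=((H<8)|(H>172))&(S>150)&(f["depth"]>0)&(z>25)&(z<70)
k,L,st,ce=cv2.connectedComponentsWithStats(m.astype(np.uint8))
for i in range(1,k):
    if st[i,4]>60:
        p=C[L==i];p=p[p[:,2]>np.percentile(p[:,2],60)-4];q=(p-o["ee_pos"])@R
        print(st[i],ce[i].round(),np.median(p,0).round(1),cv2.minAreaRect(p[:,:2].astype(np.float32)),"tool",cv2.minAreaRect(q[:,:2].astype(np.float32)))
m=(f["depth"]>0)&(z>88)&(z<106)&(abs(x-639)<35)&(abs(y-89)<35);p=C[m]
print(m.sum(),np.median(p,0),cv2.minAreaRect(p[:,:2].astype(np.float32)))
E
```

```text
[461.71027065  52.8799767  160.12379169] [ 9.94815658e-01  1.01694668e-01 -1.13165153e-05 -1.94850034e-05] 1.311103356463587 [ 0.65641971 -0.73991146  0.46815746]
[240  57  14  72 701] [246.  92.] [555.6 101.3  50.7] ((554.2799072265625, 101.25939178466797), (58.36534881591797, 9.069693565368652), 7.534376621246338) tool ((100.44586181640625, -28.64417266845703), (58.365299224853516, 9.06965160369873), 4.139195919036865)
[308  56  12  73 732] [314.  91.] [568.4  44.5  50.5] ((566.4421997070312, 44.041908264160156), (59.118751525878906, 9.500419616699219), 15.757221221923828) tool ((100.77955627441406, 29.850711822509766), (9.500518798828125, 59.11875915527344), 85.916259765625)
[539  73  21  51 813] [551.  99.] [ 608.4 -162.9   61.4] ((609.0090942382812, -165.43209838867188), (42.15692138671875, 13.828704833984375), 21.754301071166992) tool ((100.08192443847656, 243.60452270507812), (13.828709602355957, 42.15697479248047), 79.91925048828125)
0 [nan nan nan] ((0.0, 0.0), (0.0, 0.0), 0.0)
  return _methods._mean(a, axis=axis, dtype=dtype,
  ret = um.true_divide(
```

View pics/w6.png

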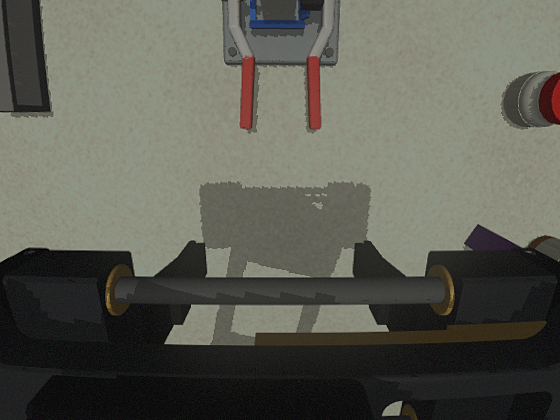

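The view shows the two red handles symmetric at (246,92) and (314,91), and the fingers symmetric about column 280. The grip centre is at tool (100.6, 0.6). I'll move there and descend.

Request:
{"method": "move_arm", "body": {
  "deltas": [
    {"x": 45, "y": 0.6, "z": 0, "ax": 0, "ay": 0, "az": 0, "gripper": 0},
    {"x": 85, "y": 0.6, "z": 0, "ax": 0, "ay": 0, "az": 0, "gripper": 0},
    {"x": 100.6, "y": 0.6, "z": 10, "ax": 0, "ay": 0, "az": 0, "gripper": 0},
    {"x": 100.6, "y": 0.6, "z": 30, "ax": 0, "ay": 0, "az": 0, "gripper": 0},
    {"x": 100.6, "y": 0.6, "z": 55, "ax": 0, "ay": 0, "az": 0, "gripper": 0},
    {"x": 100.6, "y": 0.6, "z": 75, "ax": 0, "ay": 0, "az": 0, "gripper": 0},
    {"x": 100.6, "y": 0.6, "z": 95, "ax": 0, "ay": 0, "az": 0, "gripper": 0},
    {"x": 100.6, "y": 0.6, "z": 110, "ax": 0, "ay": 0, "az": 0, "gripper": 0},
    {"x": 100.6, "y": 0.6, "z": 118, "ax": 0, "ay": 0, "az": 0, "gripper": 0},
    {"x": 100.6, "y": 0.6, "z": 118, "ax": 0, "ay": 0, "az": 0, "gripper": 0},
    {"x": 100.6, "y": 0.6, "z": 118, "ax": 0, "ay": 0, "az": 0, "gripper": 0}
  ]
}}

```text
t: 11.6
ee_pos: [561.0, 72.5, 42.8]
orientation: [0.995, 0.101, 0.0, 0.0]
wrist_force: [0.9, 0.8, -0.0]
opening: 86.7
grip_force: 0.0
```

Request:
{"method": "move_arm", "body": {
  "deltas": [
    {"x": 0, "y": 0, "z": 0, "ax": 0, "ay": 0, "az": 0, "gripper": 0.1},
    {"x": 0, "y": 0, "z": 0, "ax": 0, "ay": 0, "az": 0, "gripper": 0.15},
    {"x": 0, "y": 0, "z": 0, "ax": 0, "ay": 0, "az": 0, "gripper": 0.18},
    {"x": 0, "y": 0, "z": 0, "ax": 0, "ay": 0, "az": 0, "gripper": 0.2},
    {"x": 0, "y": 0, "z": 0, "ax": 0, "ay": 0, "az": 0, "gripper": 0.22},
    {"x": 0, "y": 0, "z": 0, "ax": 0, "ay": 0, "az": 0, "gripper": 0.24},
    {"x": 0, "y": 0, "z": 0, "ax": 0, "ay": 0, "az": 0, "gripper": 0.24},
    {"x": 0, "y": 0, "z": 0, "ax": 0, "ay": 0, "az": 0, "gripper": 0.24},
    {"x": 0, "y": 0, "z": 0, "ax": 0, "ay": 0, "az": 0, "gripper": 0.24}
  ],
  "squeeze": 5
}}

```text
t: 12.5
ee_pos: [560.4, 72.6, 42.2]
orientation: [0.995, 0.101, 0.0, -0.0]
wrist_force: [-1.2, 0.7, 0.7]
opening: 66.1
grip_force: 1.1
```

Request:
{"method": "move_arm", "body": {
  "deltas": [
    {"x": 0, "y": 0, "z": 0, "ax": 0, "ay": 0, "az": 0, "gripper": 0.26},
    {"x": 0, "y": 0, "z": 0, "ax": 0, "ay": 0, "az": 0, "gripper": 0.28},
    {"x": 0, "y": 0, "z": 0, "ax": 0, "ay": 0, "az": 0, "gripper": 0.3},
    {"x": 0, "y": 0, "z": 0, "ax": 0, "ay": 0, "az": 0, "gripper": 0.32},
    {"x": 0, "y": 0, "z": 0, "ax": 0, "ay": 0, "az": 0, "gripper": 0.32},
    {"x": 0, "y": 0, "z": 0, "ax": 0, "ay": 0, "az": 0, "gripper": 0.32},
    {"x": 0, "y": 0, "z": 0, "ax": 0, "ay": 0, "az": 0, "gripper": 0.32}
  ],
  "squeeze": 8
}}

```text
t: 13.2
ee_pos: [560.2, 72.5, 42.0]
orientation: [0.995, 0.101, -0.0, -0.0]
wrist_force: [-1.4, 0.6, 1.7]
opening: 59.2
grip_force: 1.4
```

```bash
python3 - <<'E'
from h import *
A=[]
for i in range(10):
    imaging.grab_frame("side");o=arm.get_obs();R=Rn.from_quat(o["orientation"]).as_matrix();A.append(np.r_[o["wrist_force"]@R,o["grip_force"],o["opening"]])
print(np.mean(A,0).round(2),np.std(A,0).round(2))
E
```

```text
[-1.65 -0.51 -1.12  1.4  59.32] [0.44 0.6  0.42 0.   0.16]
```

Request:
{"method": "move_arm", "body": {
  "deltas": [
    {"x": 0, "y": -0.2, "z": 0, "ax": 0, "ay": 0, "az": 0, "gripper": 0.34},
    {"x": 0, "y": -0.2, "z": 0, "ax": 0, "ay": 0, "az": 0, "gripper": 0.36},
    {"x": 0, "y": -0.2, "z": 0, "ax": 0, "ay": 0, "az": 0, "gripper": 0.38},
    {"x": 0, "y": -0.2, "z": 0, "ax": 0, "ay": 0, "az": 0, "gripper": 0.4},
    {"x": 0, "y": -0.2, "z": 0, "ax": 0, "ay": 0, "az": 0, "gripper": 0.4},
    {"x": 0, "y": -0.2, "z": 0, "ax": 0, "ay": 0, "az": 0, "gripper": 0.4}
  ],
  "squeeze": 8
}}

```text
t: 14.3
ee_pos: [560.2, 72.5, 42.0]
orientation: [0.995, 0.101, -0.0, 0.0]
wrist_force: [-2.2, -2.1, -0.1]
opening: 52.4
grip_force: 3.9
```

```bash
cat > wf.py <<'E'
from h import *
A=[]
for i in range(8):
    imaging.grab_frame("side");o=arm.get_obs();R=Rn.from_quat(o["orientation"]).as_matrix();A.append(np.r_[o["wrist_force"]@R,o["grip_force"],o["opening"]])
print(o["t"],np.mean(A,0).round(2),np.std(A,0).round(2))
E
python3 wf.py
```

```text
14.7 [-3.56  1.86 -0.22  4.12 52.29] [0.7  0.48 0.46 0.05 0.21]
```

Request:
{"method": "move_arm", "body": {
  "deltas": [
    {"x": 0, "y": 0.2, "z": 0, "ax": 0, "ay": 0, "az": 0, "gripper": 0.4},
    {"x": 0, "y": 0.2, "z": 0, "ax": 0, "ay": 0, "az": 0, "gripper": 0.41},
    {"x": 0, "y": 0.2, "z": 0, "ax": 0, "ay": 0, "az": 0, "gripper": 0.42},
    {"x": 0, "y": 0.2, "z": 0, "ax": 0, "ay": 0, "az": 0, "gripper": 0.42},
    {"x": 0, "y": 0.2, "z": 0, "ax": 0, "ay": 0, "az": 0, "gripper": 0.42}
  ]
}}

```text
t: 15.2
ee_pos: [560.1, 72.5, 42.0]
orientation: [0.995, 0.101, -0.0, -0.0]
wrist_force: [-4.8, -3.5, 0.1]
opening: 50.4
grip_force: 6.6
```

```bash
python3 wf.py
```

```text
15.6 [-4.44  1.93 -0.34  6.63 50.69] [0.44 0.42 0.49 0.01 0.2 ]
```

Request:
{"method": "move_arm", "body": {
  "deltas": [
    {"x": 0, "y": 0.4, "z": 0, "ax": 0, "ay": 0, "az": 0, "gripper": 0.42},
    {"x": 0, "y": 0.4, "z": 0, "ax": 0, "ay": 0, "az": 0, "gripper": 0.43},
    {"x": 0, "y": 0.4, "z": 0, "ax": 0, "ay": 0, "az": 0, "gripper": 0.44},
    {"x": 0, "y": 0.4, "z": 0, "ax": 0, "ay": 0, "az": 0, "gripper": 0.44},
    {"x": 0, "y": 0.4, "z": 0, "ax": 0, "ay": 0, "az": 0, "gripper": 0.44}
  ],
  "squeeze": 13
}}

```text
t: 16.1
ee_pos: [560.0, 72.5, 42.0]
orientation: [0.995, 0.101, -0.0, -0.0]
wrist_force: [-5.1, -0.8, 1.0]
opening: 49.1
grip_force: 8.7
```

```bash
python3 wf.py
```

```text
16.5 [-5.23 -0.17 -0.62  8.71 48.89] [0.3  0.41 0.45 0.01 0.21]
```

Balanced at 8.7 N. I'll continue in small steps.

Request:
{"method": "move_arm", "body": {
  "deltas": [
    {"x": 0, "y": 0, "z": 0, "ax": 0, "ay": 0, "az": 0, "gripper": 0.445},
    {"x": 0, "y": 0, "z": 0, "ax": 0, "ay": 0, "az": 0, "gripper": 0.45},
    {"x": 0, "y": 0, "z": 0, "ax": 0, "ay": 0, "az": 0, "gripper": 0.455},
    {"x": 0, "y": 0, "z": 0, "ax": 0, "ay": 0, "az": 0, "gripper": 0.46},
    {"x": 0, "y": 0, "z": 0, "ax": 0, "ay": 0, "az": 0, "gripper": 0.46},
    {"x": 0, "y": 0, "z": 0, "ax": 0, "ay": 0, "az": 0, "gripper": 0.46}
  ]
}}

```text
t: 17.1
ee_pos: [560.0, 72.4, 42.0]
orientation: [0.995, 0.101, -0.0, -0.0]
wrist_force: [-5.0, 0.1, 0.5]
opening: 47.1
grip_force: 9.9
```

```bash
python3 wf.py
```

```text
17.5 [-5.520e+00  1.000e-02 -1.130e+00  9.890e+00  4.714e+01] [0.29 0.22 0.63 0.   0.22]
```

Request:
{"method": "move_arm", "body": {
  "deltas": [
    {"x": 0, "y": 0, "z": 0, "ax": 0, "ay": 0, "az": 0, "gripper": 0.465},
    {"x": 0, "y": 0, "z": 0, "ax": 0, "ay": 0, "az": 0, "gripper": 0.47},
    {"x": 0, "y": 0, "z": 0, "ax": 0, "ay": 0, "az": 0, "gripper": 0.475},
    {"x": 0, "y": 0, "z": 0, "ax": 0, "ay": 0, "az": 0, "gripper": 0.475},
    {"x": 0, "y": 0, "z": 0, "ax": 0, "ay": 0, "az": 0, "gripper": 0.475}
  ]
}}

```text
t: 18.0
ee_pos: [560.0, 72.4, 42.0]
orientation: [0.995, 0.101, -0.0, -0.0]
wrist_force: [-5.3, -1.0, 1.0]
opening: 45.8
grip_force: 9.7
```

Request:
{"method": "move_arm", "body": {
  "deltas": [
    {"x": 0, "y": 0, "z": 0, "ax": 0, "ay": 0, "az": 0, "gripper": 0.48},
    {"x": 0, "y": 0, "z": 0, "ax": 0, "ay": 0, "az": 0, "gripper": 0.485},
    {"x": 0, "y": 0, "z": 0, "ax": 0, "ay": 0, "az": 0, "gripper": 0.485},
    {"x": 0, "y": 0, "z": 0, "ax": 0, "ay": 0, "az": 0, "gripper": 0.485}
  ]
}}

```text
t: 18.4
ee_pos: [559.9, 72.4, 42.0]
orientation: [0.995, 0.101, -0.001, -0.0]
wrist_force: [-5.5, -1.4, 1.5]
opening: 44.9
grip_force: 8.1
```

Request:
{"method": "move_arm", "body": {
  "deltas": [
    {"x": 0, "y": 0, "z": 0, "ax": 0, "ay": 0, "az": 0, "gripper": 0.49},
    {"x": 0, "y": 0, "z": 0, "ax": 0, "ay": 0, "az": 0, "gripper": 0.495},
    {"x": 0, "y": 0, "z": 0, "ax": 0, "ay": 0, "az": 0, "gripper": 0.495},
    {"x": 0, "y": 0, "z": 0, "ax": 0, "ay": 0, "az": 0, "gripper": 0.495}
  ]
}}

```text
t: 18.8
ee_pos: [560.0, 72.4, 42.0]
orientation: [0.995, 0.101, -0.001, -0.0]
wrist_force: [-5.4, -1.6, 1.3]
opening: 43.9
grip_force: 8.2
```

Request:
{"method": "move_arm", "body": {
  "deltas": [
    {"x": 0, "y": 0, "z": 0, "ax": 0, "ay": 0, "az": 0, "gripper": 0.5},
    {"x": 0, "y": 0, "z": 0, "ax": 0, "ay": 0, "az": 0, "gripper": 0.505},
    {"x": 0, "y": 0, "z": 0, "ax": 0, "ay": 0, "az": 0, "gripper": 0.505},
    {"x": 0, "y": 0, "z": 0, "ax": 0, "ay": 0, "az": 0, "gripper": 0.505}
  ]
}}

```text
t: 19.2
ee_pos: [559.9, 72.4, 42.0]
orientation: [0.995, 0.101, -0.001, -0.0]
wrist_force: [-5.7, -1.7, 2.1]
opening: 43.0
grip_force: 6.3
```

```bash
python3 wf.py
```

```text
19.6 [-5.87  0.23 -1.25  6.6  43.22] [0.74 0.24 0.47 0.07 0.15]
```

Request:
{"method": "move_arm", "body": {
  "deltas": [
    {"x": 0, "y": 0, "z": 0, "ax": 0, "ay": 0, "az": 0, "gripper": 0.51},
    {"x": 0, "y": 0, "z": 0, "ax": 0, "ay": 0, "az": 0, "gripper": 0.515},
    {"x": 0, "y": 0, "z": 0, "ax": 0, "ay": 0, "az": 0, "gripper": 0.515},
    {"x": 0, "y": 0, "z": 0, "ax": 0, "ay": 0, "az": 0, "gripper": 0.515}
  ]
}}

```text
t: 20.0
ee_pos: [560.2, 72.4, 42.0]
orientation: [0.995, 0.101, -0.0, -0.0]
wrist_force: [-3.7, -0.7, -1.3]
opening: 42.2
grip_force: 2.5
```

Request:
{"method": "move_arm", "body": {
  "deltas": [
    {"x": 0, "y": 0, "z": 0, "ax": 0, "ay": 0, "az": 0, "gripper": 0.52},
    {"x": 0, "y": 0, "z": 0, "ax": 0, "ay": 0, "az": 0, "gripper": 0.525},
    {"x": 0, "y": 0, "z": 0, "ax": 0, "ay": 0, "az": 0, "gripper": 0.525},
    {"x": 0, "y": 0, "z": 0, "ax": 0, "ay": 0, "az": 0, "gripper": 0.525}
  ]
}}

```text
t: 20.4
ee_pos: [560.4, 72.5, 42.1]
orientation: [0.995, 0.101, -0.0, -0.0]
wrist_force: [-4.1, 0.2, -1.9]
opening: 41.3
grip_force: 3.2
```

Request:
{"method": "move_arm", "body": {
  "deltas": [
    {"x": 0, "y": 0, "z": 0, "ax": 0, "ay": 0, "az": 0, "gripper": 0.53},
    {"x": 0, "y": 0, "z": 0, "ax": 0, "ay": 0, "az": 0, "gripper": 0.535},
    {"x": 0, "y": 0, "z": 0, "ax": 0, "ay": 0, "az": 0, "gripper": 0.535},
    {"x": 0, "y": 0, "z": 0, "ax": 0, "ay": 0, "az": 0, "gripper": 0.535}
  ]
}}

```text
t: 20.8
ee_pos: [560.3, 72.4, 42.0]
orientation: [0.995, 0.101, -0.0, -0.0]
wrist_force: [-3.5, 2.5, -1.2]
opening: 40.7
grip_force: 4.3
```

The force dropped suddenly (6.6 to 2.5 N) and now climbs slowly against the seated plug, so it has snapped. I'll open slowly.

Request:
{"method": "move_arm", "body": {
  "deltas": [
    {"x": 0, "y": 0, "z": 0, "ax": 0, "ay": 0, "az": 0, "gripper": 0.5},
    {"x": 0, "y": 0, "z": 0, "ax": 0, "ay": 0, "az": 0, "gripper": 0.45},
    {"x": 0, "y": 0, "z": 0, "ax": 0, "ay": 0, "az": 0, "gripper": 0.4},
    {"x": 0, "y": 0, "z": 0, "ax": 0, "ay": 0, "az": 0, "gripper": 0.35},
    {"x": 0, "y": 0, "z": 0, "ax": 0, "ay": 0, "az": 0, "gripper": 0.3},
    {"x": 0, "y": 0, "z": 0, "ax": 0, "ay": 0, "az": 0, "gripper": 0.25},
    {"x": 0, "y": 0, "z": 0, "ax": 0, "ay": 0, "az": 0, "gripper": 0.2},
    {"x": 0, "y": 0, "z": 0, "ax": 0, "ay": 0, "az": 0, "gripper": 0.1},
    {"x": 0, "y": 0, "z": 0, "ax": 0, "ay": 0, "az": 0, "gripper": 0},
    {"x": 0, "y": 0, "z": 0, "ax": 0, "ay": 0, "az": 0, "gripper": 0},
    {"x": 0, "y": 0, "z": 0, "ax": 0, "ay": 0, "az": 0, "gripper": 0},
    {"x": 0, "y": 0, "z": 0, "ax": 0, "ay": 0, "az": 0, "gripper": 0}
  ]
}}

```text
t: 22.0
ee_pos: [560.5, 71.9, 42.2]
orientation: [0.995, 0.101, 0.0, 0.0]
wrist_force: [0.8, 0.9, 0.1]
opening: 86.6
grip_force: 0.0
```

Request:
{"method": "move_arm", "body": {
  "deltas": [
    {"x": 0, "y": 0, "z": -20, "ax": 0, "ay": 0, "az": 0, "gripper": 0},
    {"x": 0, "y": 0, "z": -60, "ax": 0, "ay": 0, "az": 0, "gripper": 0},
    {"x": -20, "y": 0, "z": -100, "ax": 0, "ay": 0, "az": 0, "gripper": 0},
    {"x": -60, "y": 0, "z": -130, "ax": 0, "ay": 0, "az": 0, "gripper": 0},
    {"x": -80, "y": 0, "z": -160, "ax": 0, "ay": 0, "az": 0, "gripper": 0},
    {"x": -80, "y": 0, "z": -180, "ax": 0, "ay": 0, "az": 0, "gripper": 0},
    {"x": -80, "y": 0, "z": -180, "ax": 0, "ay": 0, "az": 0, "gripper": 0},
    {"x": -80, "y": 0, "z": -180, "ax": 0, "ay": 0, "az": 0, "gripper": 0}
  ]
}}

```text
t: 22.8
ee_pos: [482.3, 56.0, 222.2]
orientation: [0.995, 0.101, 0.0, 0.0]
wrist_force: [0.3, -0.1, -0.4]
opening: 87.1
grip_force: 0.0
```

```bash
python3 - <<'E'
from h import *
f=grab("wrist");save(f,"w7.png");o=arm.get_obs();print(o["t"],o["opening"],o["ee_pos"])
C=cloud(f);x,y,z=C[...,0],C[...,1],C[...,2]
m=(f["depth"]>0)&(z>88)&(z<106)&(abs(x-639)<35)&(abs(y-89)<35);p=C[m]
print(m.sum(),np.median(p,0),cv2.minAreaRect(p[:,:2].astype(np.float32)))
h=cv2.cvtColor(f["frame"],cv2.COLOR_RGB2HSV); H,S=h[...,0].astype(int),h[...,1]
m=((H<8)|(H>172))&(S>150)&(f["depth"]>0)&(z>25)&(z<60)
k,L,st,ce=cv2.connectedComponentsWithStats(m.astype(np.uint8))
for i in range(1,k):
    if st[i,4]>60: print(ce[i].round(),cv2.minAreaRect(C[L==i][:,:2].astype(np.float32)))
g=grab("scene");s=grab("side")
a=cv2.resize(g["frame"][190:310,190:310],(400,400),interpolation=2);b=cv2.resize(s["frame"][170:290,190:310],(400,400),interpolation=2)
cv2.imwrite("pics/s7.png",np.hstack([a,b])[:,:,::-1])
E
```

```text
22.85 86.68519955848814 [481.77800858  55.977609   221.16151582]
1132 [638.51217613  92.06617433  96.7363268 ] ((639.3984375, 92.08714294433594), (26.56106185913086, 28.81138038635254), 5.582873821258545)
[306. 119.] ((565.8759155273438, 44.40673828125), (57.70834732055664, 8.570680618286133), 14.638876914978027)
[252. 120.] ((553.755859375, 101.37474822998047), (57.04443359375, 9.045085906982422), 7.956130504608154)
```

View pics/s7.png

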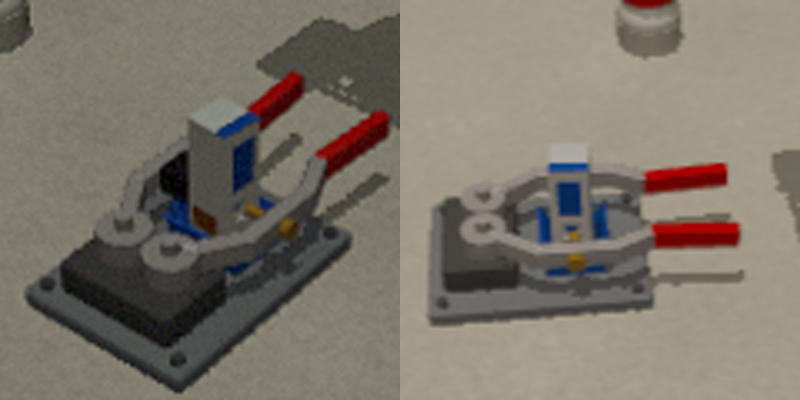

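The crops show the cartridge upright in the nest, plug side to the striker (left panel near (225,165), right panel near (570,190)). The handles have sprung open, about 58 mm apart, and the arm is clear.

```bash
python3 -c "
from plant import arm
print(arm.sign_off())"
```

```text
the job is handed in; nothing more can be done
None
```

The job is handed in, with no verdict returned: the cartridge stands in the nest with its plug snapped home (inferred from the load drop from 6.6 N to 2.5 N), the highest grip reading was 9.9 N per handle, and the handles have sprung open to about 58 mm.

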